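# Unhook the draining basket past the sprung keeper

### The arm

A 7-joint arm with a two-finger parallel gripper is mounted at the origin on a cart in front of the work surface, level with it; the furniture and walls round the work are solid. World frame = base frame: x ahead of the robot, y to its left, z up, the work surface at z = 0. Lengths are in m, angles in rad, forces in N, time in s.
With the tool pointing down it reaches from about 0.4 to 0.875 m from the base axis. Payload 19.3 kg.
Tool frame: the origin (TCP) lies between the finger pads; the fingertips stand bot.tcp_to_tips ahead of it and the grasp point (between the pads) lies 3 mm ahead of it (bot.tcp_to_tips is the distance from the TCP to the fingertips, in m); x points along the fingers, y is the direction in which the jaws open and shut, and the axes are right-handed (so a half turn about x gives the same grasp; the last joint's range is limited). The gripper opens to 85 mm and grips with 20 to 120 N. Pads are 22 mm wide; open, the fingers measure 114 mm over their backs; the gripper's body (76 mm by 85 mm) begins 54 mm behind the grasp point. The pads swing forward as they close: fully open they stand 13 mm farther back than shut.
Start: joints at [-1.331, 0.521, -0.036, 1.599, 0.021, 1.021, -0.113], TCP at [0.191, 0.595, 0.253] pointing down, gripper open.
Joint ranges: [-2.91, 2.91], [-0.3, 2.13], [-1.5, 1.42], [0.17, 2.43], [-1.26, 4.41], [0.16, 1.93], [-2.52, 2.52]. Speed limits (rad/s): [1.89, 1.89, 2.39, 2.39, 3.01, 3.01, 3.01].

### API

Orientations are given as [roll, pitch, yaw] about the fixed x, y, z axes, in that order (R = Rz(yaw) Ry(pitch) Rx(roll)).
In Python, from workcell import bot, eyes gives the robot as it stands. The module is installed in compiled form; this text tells all that it offers.
- The arm moves only by the tool step_arm, never from a script. Its argument "targets" is a list that holds one entry, the list of rows, each a list of 7 numbers: the shift along the tool's x, y, z in cm, then the turn, a rotation vector about the tool's x, y, z in rad, then the opening, from 0 (shut) to 1 (fully open). A call has 1 to 10 rows; each row is the pose to reach, as a shift and turn from the pose measured when the call began, along the tool's axes at that moment; what a row does not reach only later rows make up. A row lasts 1/10 s, in which the tool goes at most 50 mm and 8.59 degrees, less where a joint would pass 70% of its speed; a pose out of reach is approached as far as the arm can. A call with a gripper value outside its range is refused whole. The fingers move at their own pace and stop on an object; "grip_force" is the grip in N (left out, the last holds). Time passes only in rows, so rows that repeat a pose let the fingers close. It gives the time, the measured TCP pose, the force and the opening at its end, in the units of the state.
- bot.observe(): the state, without advancing time (a new reading comes with each control period).
- eyes.grab_frame(name): name is "scene" or "top" or "wrist"; returns the picture (384x512x3 uint8, red, green, blue); there is no depth.
- eyes.get_calibration(name): a dict with "fx", "fy", "cx", "cy" (pixels), "k1" (the pictures are not rectified: a ray, as slopes to the right and down, at radius r is drawn at 1 + k1 r^2 times it, then the intrinsics apply), "camera_from_world" (4x4, takes a point from world to camera coordinates); the wrist camera has in their place "hand_eye" (4x4, takes a point from camera to tool coordinates, whose origin is the TCP and whose axes are the tool frame's). Camera axes: x right, y down, z forward; pixel columns grow to the right and rows downward; lengths in m; the calibration is good to about 2 mm. A picture is of the moment at which its call begins: read the wrist's pose just before it. get_calibration takes no time and is no camera call.
- bot.job_done(): hands the job in, once; it reports no verdict.
The state is a dict: "clock": time; "qpos": joint angles; "qd": joint speeds; "joint_efforts": joint torques, N m; "position": TCP position; "tool_rot": TCP orientation; "force": force on the tool from outside, world axes, zero at the start; "moment": the same for the moment, N m; "grip_width": finger opening in m.
Only numpy, scipy, OpenCV 4.12 (cv2) and the standard library are available. Lean on these libraries where they do the work, as an engineer would, in place of code of your own. Each camera call takes 0.05 s, during which the arm holds its last target.

### The job

The little metal basket hangs by its cross bar in the safety hook of the bench stand. Grip the basket, press the hook's sprung keeper open with the basket's own bar (gently; do not force the bar against hook or keeper, and keep the gripper itself off the stand, hook and keeper), lift the bar out past the lip of the hook, and stand the basket upright inside the white drip dish, putting it down rather than dropping it. Leave the small aluminium flask and the small amber jar where they stand.

Things in the scene. Friction and masses are not known exactly. Their poses are not given: they have to be found in the camera images.
- stand: Bench stand, fixed, placed and turned anew each time. Origin on the table top under the bar's nominal rest; +x from the hook's mouth back to the post, +y along the bar, z up. Grey base 150x80x10 mm (x -37 to +113), post at x 72 to 98, up to z 154 mm. Over 22 N between basket and stand, hook or keeper is too much. Nothing of it is above z 174 mm.
- bowl (a point): Nominal rest of the bar's axis in the hook, 150 mm over the stand's origin, axes as the stand's; all hook sizes are from here. The 16 mm wide steel hook is screwed in or out on its round shank by up to 9 mm either way along x; this shift (bowl, lip, keeper alike) is NOT in the measured pose. Bowl floor flat, top at z -4 mm; the nose upright's inner face at x -14 mm.
- lip (a point): Rear edge of the hook's lip (nominal), at x +10, z +13 mm from point bowl. The lip reaches from the top of the nose back over the bar: x -22 to +10, underside z +10, top z +16 mm. The bar clears it when its axis is behind x +14; it must be kept pressed back until its axis is above z +20 mm, then it comes forward (-x) over the nose (at under z +36, or the cup's rim meets the pivot).
- keeper_face (a point): Front face of the shut keeper (nominal), at x +14 mm, z 0 from point bowl; does not follow its motion. Dark flap 24 mm wide, upright, top at z +24 mm, pivot under the bowl at x +17, z -24 mm; gap to the lip 4 mm. Sprung: the bar pressing it back (+x) feels about 3 N at first, 8 N at 4 mm (bar just clears the lip), 12 N at 7 mm, then a hard stop (1 N less if the bar is held 3 mm higher).
- basket: Perforated aluminium cup, 56 mm across, 35 mm high, 0.16 to 0.26 kg, loose. Origin at the centre of its underside. Two flat straps (12 mm wide along x, 4 mm thick, outer faces at y -28 and +28 mm) rise to z 117 mm; an 8 mm steel cross bar joins them along y, axis at z 105 mm. The hook passes between the straps. Grip from above across the straps, 56 mm wide, about level with the bar.
- bar (a point): Centre of the basket's cross bar (basket frame 0, 0, 105 mm); y along the bar.
- dish: Round white drip dish, 110 mm across, 13 mm high, fixed in place. Origin at the centre of its underside, z up. Flat inner floor at z 5 mm, about 98 mm across, wall 3 mm.
- flask: Bystander: small aluminium flask, 41 mm across, 106 mm tall, loose. Origin at the centre of its underside.
- resin_jar: Bystander: small amber jar with cream lid, 54 mm across, 32 mm tall, loose. Origin at the centre of its underside.

How it is judged:
By the outcome, as a careful person would: the job done as asked, in the order asked, and still so for the second after the job is handed in, with the robot touching nothing.
It also fails if it takes over 61 s, if anything falls off the work surface, if the arm or the gripper's body presses on something with over 40 N, if the wrist force passes 120 N, or if a joint passes its speed limit or range.

## Working session

There is one attempt and no reset: what is moved stays moved. The work goes in short steps, Python scripts to look and compute and a tool call to move; the robot and the scene stay as the last step left them, time stands still between calls to the robot, and variables do not carry over. Pictures are saved under pics/ and viewed, and the job is handed in when it is done.

Besides the shell and the picture viewer there is one more tool, called in YAML: its name, and indented under it one key for each argument. step_arm: Moves the arm, as the interface text tells. Its arguments: {"type":"object","properties":{"targets":{"type":"array","items":{"type":"array","items":{"type":"array","items":{"type":"number"}}}},"grip_force":{"type":"number"}},"required":["targets"]}

```bash
mkdir -p pics; ls; python3 - <<'E'
from workcell import bot, eyes
import cv2, json
s=bot.observe(); print(s); print(bot.tcp_to_tips)
for n in ["scene","top","wrist"]:
    im=eyes.grab_frame(n); cv2.imwrite(f"pics/{n}0.png",im[:,:,::-1]); print(n,eyes.get_calibration(n))
E
```

```text
pics
{'clock': 0.0, 'qpos': array([-1.33120617,  0.52203153, -0.03631593,  1.59998511,  0.02121996,
        1.0210876 , -0.11279316]), 'qd': array([-0.00068179,  0.00011746, -0.0002258 ,  0.00069587,  0.00072911,
       -0.00020216, -0.00014043]), 'joint_efforts': array([ 1.62707976e-03, -9.27103043e+01,  1.98053151e+00, -3.69931984e+01,
        1.78955850e-02,  8.23546696e-03, -3.70621012e-05]), 'position': array([0.19048892, 0.59494852, 0.25272313]), 'tool_rot': array([-1.47999332,  1.5696702 , -1.78978654]), 'force': array([-1.0224724 ,  0.43295955,  0.27436859]), 'moment': array([ 0.01823251, -0.00475903,  0.03976177]), 'grip_width': 0.08547486246198213}
0.022
scene {'fx': 381.90723590262877, 'fy': 381.90723590262877, 'cx': 252.3919559951216, 'cy': 195.56599613119892, 'k1': -0.06327781827943646, 'camera_from_world': array([[ 0.74924245, -0.66222097,  0.00995719, -0.39671332],
       [-0.39272414, -0.45633699, -0.79845119,  0.29464135],
       [ 0.53329495,  0.5943231 , -0.6019772 ,  0.63572517],
       [ 0.        ,  0.        ,  0.        ,  1.        ]])}
top {'fx': 362.8707853
[... 171 characters left out ...]
.0062283 ,  0.02019231],
       [-0.97086412,  0.06137857, -0.23163664,  0.56364868],
       [ 0.23076642, -0.02100439, -0.97278244,  0.83696286],
       [ 0.        ,  0.        ,  0.        ,  1.        ]])}
wrist {'fx': 346.2726454335364, 'fy': 346.2726454335364, 'cx': 260.36675053878525, 'cy': 190.6269539339274, 'k1': 0.0018698126069426647, 'hand_eye': array([[ 5.60290044e-04, -2.89386425e-01,  9.57212193e-01,
        -1.21322416e-01],
       [ 9.99999679e-01,  7.09814816e-04, -3.70742344e-04,
        -4.90351827e-04],
       [-5.72155595e-04,  9.57212094e-01,  2.89386730e-01,
        -7.35653466e-02],
       [ 0.00000000e+00,  0.00000000e+00,  0.00000000e+00,
         1.00000000e+00]])}
```

View pics/scene0.png

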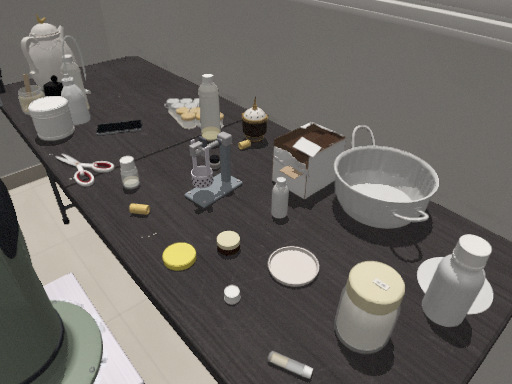

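View pics/top0.png

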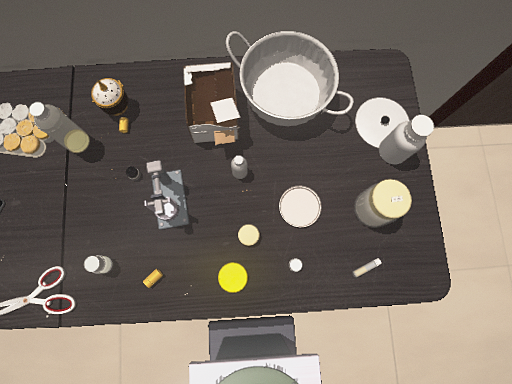

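View pics/wrist0.png

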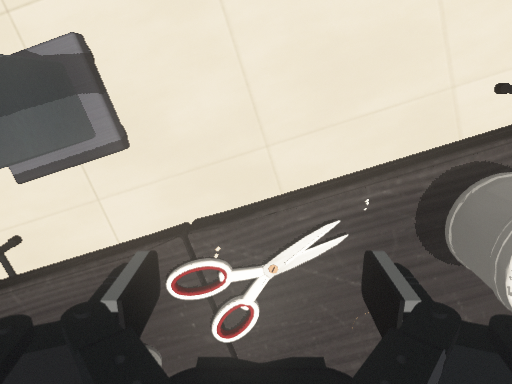

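```bash
cat > h.py <<'E'
import numpy as np, cv2
from scipy.spatial.transform import Rotation as Ro
def K(c): return np.array([[c['fx'],0,c['cx']],[0,c['fy'],c['cy']],[0,0,1.]])
def D(c): return np.array([c['k1'],0,0,0,0])
def wfc(c,s=None):
    if 'hand_eye' in c:
        T=np.eye(4);T[:3,:3]=Ro.from_euler('xyz',s['tool_rot']).as_matrix();T[:3,3]=s['position'];return T@c['hand_eye']
    return np.linalg.inv(c['camera_from_world'])
def ray(c,uv,s=None):
    p=cv2.undistortPoints(np.array(uv,float).reshape(-1,1,2),K(c),D(c)).reshape(-1,2)
    T=wfc(c,s); d=np.c_[p,np.ones(len(p))]@T[:3,:3].T
    return T[:3,3],d/np.linalg.norm(d,axis=1)[:,None]
def plane(c,uv,z,s=None):
    o,d=ray(c,uv,s); return o+d*((z-o[2])/d[:,2])[:,None]
def proj(c,P,s=None):
    T=np.linalg.inv(wfc(c,s)); P=np.atleast_2d(P)
    r=cv2.Rodrigues(T[:3,:3])[0]
    return cv2.projectPoints(P.astype(float),r,T[:3,3],K(c),D(c))[0].reshape(-1,2)
def tri(rs):
    A=np.zeros((3,3));b=np.zeros(3)
    for o,d in rs:
        d=d.ravel();M=np.eye(3)-np.outer(d,d);A+=M;b+=M@o
    x=np.linalg.solve(A,b); return x,[np.linalg.norm((np.eye(3)-np.outer(d.ravel(),d.ravel()))@(x-o)) for o,d in rs]
E
python3 - <<'E'
import cv2
a=cv2.imread('pics/scene0.png');cv2.imwrite('pics/sc1.png',cv2.resize(a[120:220,170:300],None,fx=6,fy=6,interpolation=cv2.INTER_CUBIC))
a=cv2.imread('pics/top0.png');cv2.imwrite('pics/tc1.png',cv2.resize(a[150:240,120:230],None,fx=6,fy=6,interpolation=cv2.INTER_CUBIC))
from workcell import eyes
from h import *
c=eyes.get_calibration('top')
for n,uv,z in [('dish',(300,207),.01),('flask top',(239,158),.1),('jar top',(249,235),.032),('basefront',(158,226),.01),('yellow',(232,277),0.01),('box',(212,105),.1),('bottle base',(75,142),0),('cap',(133,172),0.01),('cup',(107,93),.05)]:
    print(n,plane(c,uv,z).round(3))
E
```

```text
dish [[ 0.516 -0.147  0.01 ]]
flask top [[0.631 0.004 0.1  ]]
jar top [[ 0.449 -0.009  0.032]]
basefront [[0.489 0.224 0.01 ]]
yellow [[0.349 0.04  0.01 ]]
box [[0.776 0.064 0.1  ]]
bottle base [[ 0.74   0.458 -0.   ]]
cap [[0.639 0.291 0.01 ]]
cup [[0.856 0.353 0.05 ]]
```

View pics/sc1.png

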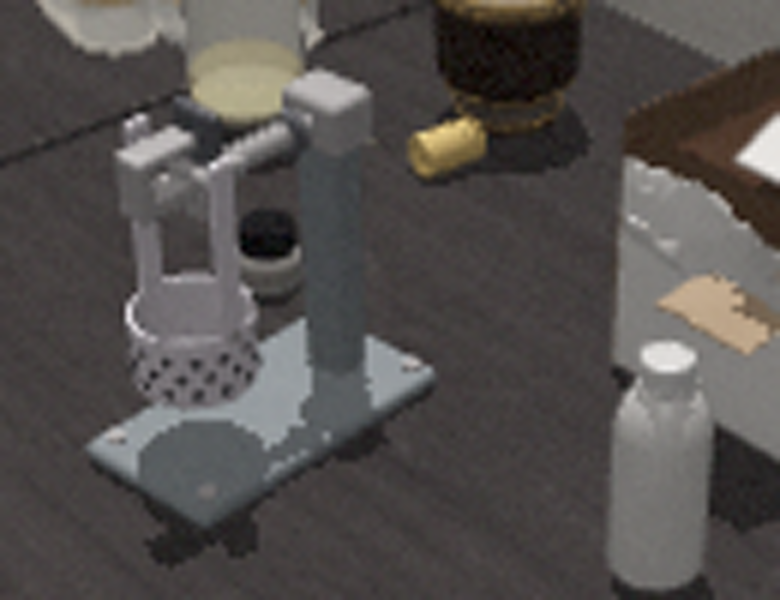

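View pics/tc1.png

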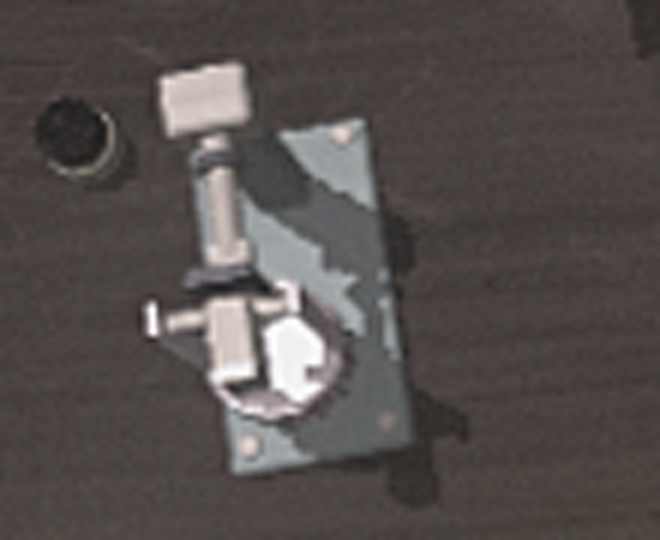

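```bash
python3 - <<'E'
from workcell import eyes,bot
from h import *
ct=eyes.get_calibration('top');cs=eyes.get_calibration('scene')
def T(x,y): return (120+(x-2.5)/6,150+(y-2.5)/6)
def S(x,y): return (170+(x-2.5)/6,120+(y-2.5)/6)
print('top base',plane(ct,[T(232,472),T(412,440),T(365,118)],.01).round(4))
print('sc base L(front-left),front-right,back-right',plane(cs,[S(88,448),S(207,526),S(436,375)],.01).round(4))
def t2(a,b): 
    x,e=tri([ray(ct,T(*a)),ray(cs,S(*b))]); print(x.round(4),np.round(e,4))
print('strap tops L(far +y?)');t2((152,317),(137,122));t2((290,295),(222,170))
print('post top centre');t2((205,95),(328,90))
print('lip front corners');t2((215,380),(120,155));t2((255,373),(148,168))
s=bot.observe();print(Ro.from_euler('xyz',s['tool_rot']).as_matrix().round(3))
E
```

```text
top base [[0.4833 0.2236 0.01  ]
 [0.4924 0.1456 0.01  ]
 [0.6383 0.1628 0.01  ]]
sc base L(front-left),front-right,back-right [[0.4819 0.2212 0.01  ]
 [0.4896 0.1414 0.01  ]
 [0.6359 0.1633 0.01  ]]
strap tops L(far +y?)
[0.521  0.217  0.1618] [0.0004 0.0004]
[0.5271 0.1665 0.1587] [0.0001 0.0001]
post top centre
[0.6072 0.1991 0.1541] [0.0006 0.0006]
lip front corners
[0.4959 0.1926 0.1659] [0.0002 0.0002]
[0.4983 0.1778 0.1653] [0.0009 0.0009]
[[-0.     0.305  0.952]
 [-0.001  0.952 -0.305]
 [-1.    -0.001  0.   ]]
```

step_arm:
  targets:
    - [[-2,-28.2,44,-0.42,0,0,1],[-2,-28.2,44,-0.42,0,0,1],[-2,-28.2,44,-0.42,0,0,1],[-2,-28.2,44,-0.42,0,0,1],[-2,-28.2,44,-0.42,0,0,1],[-2,-28.2,44,-0.42,0,0,1],[-2,-28.2,44,-0.42,0,0,1],[-2,-28.2,44,-0.42,0,0,1],[-2,-28.2,44,-0.42,0,0,1],[-2,-28.2,44,-0.42,0,0,1]]

```text
clock: 1.15
position: [0.5098, 0.2083, 0.2724]
tool_rot: [-1.951, 1.57, -1.841]
force: [0.9, 1.3, -0.6]
grip_width: 0.0853
```

step_arm:
  targets:
    - [[0,-2.0,1.2,0,0,0,1],[0,-2.0,1.2,0,0,0,1],[0,-2.0,1.2,0,0,0,1]]

```text
clock: 1.45
position: [0.5238, 0.1896, 0.2721]
tool_rot: [-2.429, 1.57, -2.319]
force: [0.6, 0.1, -0.2]
grip_width: 0.0853
```

```bash
python3 - <<'E'
from workcell import bot, eyes
import cv2,pickle
s=bot.observe();print(s['position'],s['tool_rot'],s['clock'],abs(s['qd']).max())
im=eyes.grab_frame('wrist'); pickle.dump(s,open('s1.pkl','wb'))
cv2.imwrite('pics/w1.png',im[:,:,::-1])
cv2.imwrite('pics/w1b.png',cv2.resize(im[:,:,::-1],(800,600),interpolation=cv2.INTER_CUBIC))
E
```

```text
[0.52383174 0.18958086 0.27214865] [-2.42890454  1.56975432 -2.31945403] 1.45 0.028151241966413484
```

View pics/w1b.png

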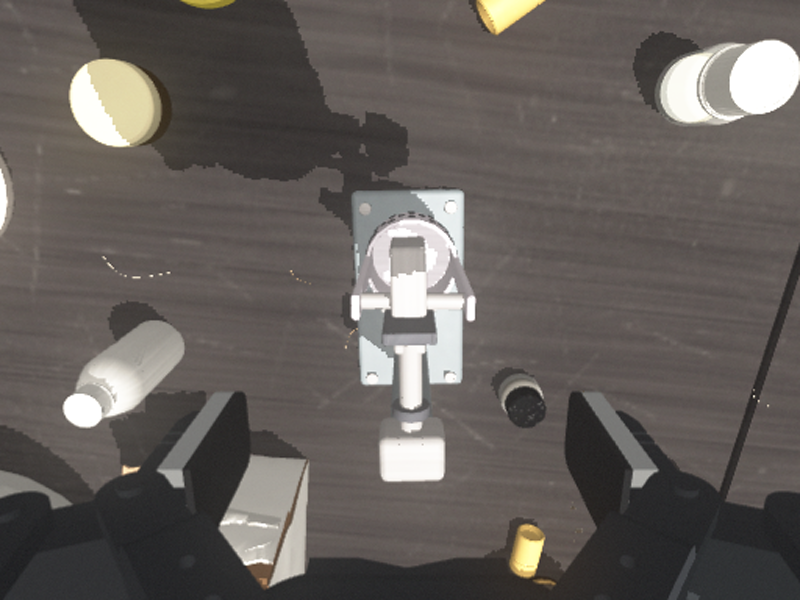

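```bash
python3 - <<'E'
import cv2
a=cv2.imread('pics/w1.png');cv2.imwrite('pics/w1c.png',cv2.resize(a[115:255,210:320],None,fx=5.5,fy=4.2,interpolation=cv2.INTER_CUBIC))
E
```

```text
(no output)
```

View pics/w1c.png

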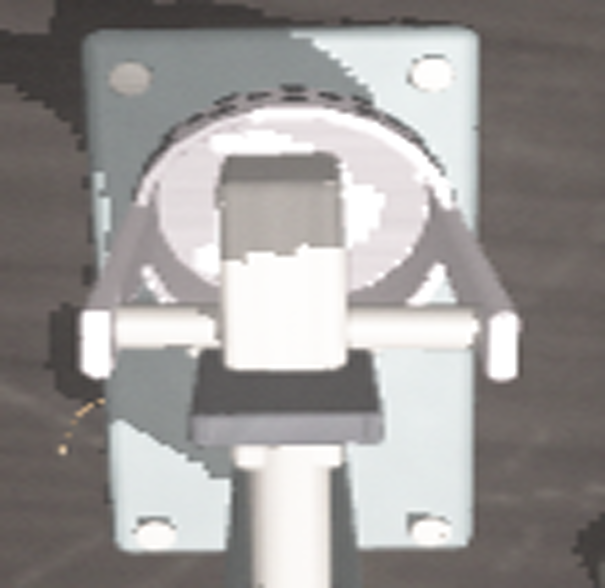

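```bash
cat > m.py <<'E'
E
python3 - <<'E'
from workcell import eyes
from h import *
import pickle
s=pickle.load(open('s1.pkl','rb'));c=eyes.get_calibration('wrist')
W=lambda x,y:(210+(x+.5)/5.5-.5,115+(y+.5)/4.2-.5)
base=plane(c,[W(85,30),W(478,30),W(470,548),W(118,550)],.01,s)[:,:2]
print(base.round(4),[np.linalg.norm(base[i]-base[i-1]).round(4) for i in range(4)])
# stand frame fit: corners at (-37,-40),( -37,40),(113,40),(113,-40)
M=np.array([[-37,-40],[-37,40],[113,40],[113,-40]])/1e3
mc=M.mean(0);bc=base.mean(0);H=(M-mc).T@(base-bc)
th=np.arctan2(H[0,1]-H[1,0],H[0,0]+H[1,1])
R=np.array([[np.cos(th),-np.sin(th)],[np.sin(th),np.cos(th)]]);o=bc-R@mc
print('yaw',th,'origin',o,'res mm',((base-o)@R-M).round(4)*1e3)
def f(n,uv,z):
    p=plane(c,[W(*uv)],z,s)[0]; print(n,p.round(4),'stand mm',((p[:2]-o)@R*1e3).round(1))
f('barL',(170,327),.150);f('barR',(420,327),.150)
f('strapL',(97,345),.162);f('strapR',(502,345),.162)
f('strapL front',(97,310),.162);f('strapL rear',(97,377),.162)
f('lip rear',(285,369),.166);f('lip front',(280,182),.166)
f('keeper fronttop',(290,412),.174)
f('keeper reartop',(290,443),.174)
f('postfront?',(285,369),.166)
q=Ro.from_euler('xyz',s['tool_rot']).as_matrix();print(np.arctan2(-q[0,1],q[1,1]))
print(q.round(4))
E
```

```text
[[0.4917 0.1465]
 [0.4832 0.224 ]
 [0.6295 0.2428]
 [0.6387 0.1656]] [np.float64(0.1482), np.float64(0.078), np.float64(0.1476), np.float64(0.0777)]
yaw 0.12575384174764542 origin [0.52309577 0.18994905] res mm [[ 0.4  0.8]
 [ 1.7 -1.3]
 [-0.8 -0.9]
 [-1.3  1.4]]
barL [0.5266 0.1745 0.15  ] stand mm [  1.5 -15.8]
barR [0.5229 0.2077 0.15  ] stand mm [ 2.1 17.7]
strapL [0.527  0.1658 0.162 ] stand mm [  0.9 -24.4]
strapR [0.5213 0.2172 0.162 ] stand mm [ 1.7 27.3]
strapL front [0.5209 0.1653 0.162 ] stand mm [ -5.2 -24.2]
strapL rear [0.5327 0.1663 0.162 ] stand mm [  6.5 -24.7]
lip rear [0.5272 0.19   0.166 ] stand mm [ 4.1 -0.5]
lip front [0.4961 0.1859 0.166 ] stand mm [-27.2  -0.6]
keeper fronttop [0.5317 0.1911 0.174 ] stand mm [8.7 0.1]
keeper reartop [0.537  0.1917 0.174 ] stand mm [14. -0.]
postfront? [0.5272 0.19   0.166 ] stand mm [ 4.1 -0.5]
0.10945078296100608
[[-7.000e-04 -1.092e-01  9.940e-01]
 [-8.000e-04  9.940e-01  1.092e-01]
 [-1.000e+00 -7.000e-04 -8.000e-04]]
```

step_arm:
  targets:
    - [[3,0.16,0.1,0,0,0,1],[6,0.16,0.1,0,0,0,1],[8,0.16,0.1,0,0,0,1],[9.5,0.16,0.1,0,0,0,1],[10.8,0.16,0.1,0,0,0,1],[11.8,0.16,0.1,0,0,0,1],[11.8,0.16,0.1,0,0,0,1],[11.8,0.16,0.1,0,0,0,1]]

```text
clock: 2.3
position: [0.5243, 0.1923, 0.1546]
tool_rot: [-2.58, 1.57, -2.469]
force: [0.2, -0.7, -0.8]
grip_width: 0.0853
```

```bash
python3 - <<'E'
from workcell import bot, eyes
import cv2,pickle
s=bot.observe();print(s['position'],s['force'],s['clock'])
im=eyes.grab_frame('wrist'); pickle.dump(s,open('s2.pkl','wb'))
cv2.imwrite('pics/w2.png',im[:,:,::-1])
cv2.imwrite('pics/w2b.png',cv2.resize(im[:,:,::-1],(800,600),interpolation=cv2.INTER_CUBIC))
E
```

```text
[0.52426698 0.19231904 0.15457483] [ 0.2243735  -0.69303392 -0.77021824] 2.3
```

View pics/w2b.png

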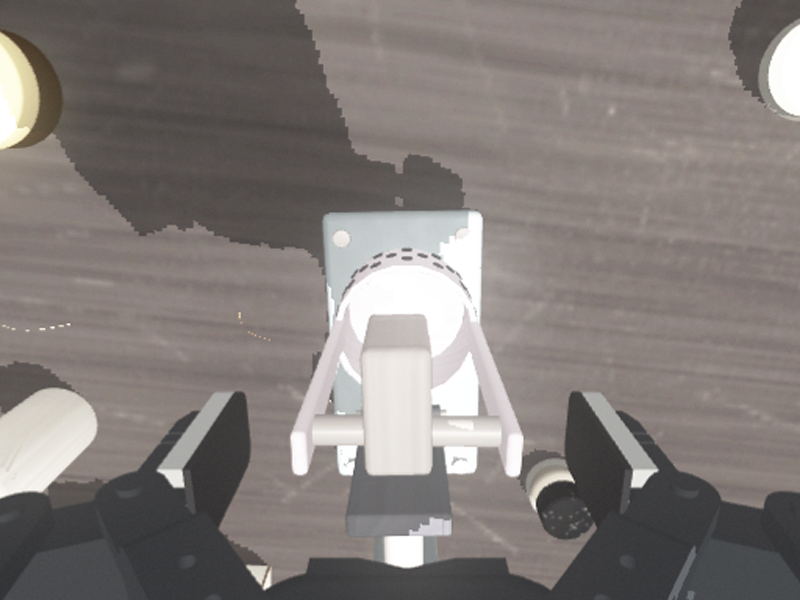

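step_arm:
  targets:
    - [[0,0,0,0,0,0,0],[0,0,0,0,0,0,0],[0,0,0,0,0,0,0],[0,0,0,0,0,0,0],[0,0,0,0,0,0,0],[0,0,0,0,0,0,0],[0,0,0,0,0,0,0],[0,0,0,0,0,0,0]]
  grip_force: 50

```text
clock: 3.15
position: [0.5247, 0.1928, 0.1556]
tool_rot: [0.55, 1.57, 0.661]
force: [-1.9, 1.5, 8.4]
grip_width: 0.055
```

```bash
python3 - <<'E'
from workcell import bot, eyes
from h import *
import cv2,pickle
c=eyes.get_calibration('wrist')
s=pickle.load(open('s2.pkl','rb'))
R=np.array([np.cos(.118),np.sin(.118)])
def f(n,st,uv,z):
    p=plane(c,[np.array(uv)/1.5625-.2],z,st)[0];print(n,p.round(4),((p[:2]-[.5231,.18995])@R*1e3).round(2))
f('bar',s,(335,431),.15);f('bar',s,(465,431),.15);f('liprear',s,(396,474),.166);f('lipfront',s,(396,345),.166);f('keep',s,(398,515),.174)
s=bot.observe();print(s['position'],s['force'],s['clock'],s['grip_width'])
im=eyes.grab_frame('wrist'); pickle.dump(s,open('s3.pkl','wb'))
cv2.imwrite('pics/w3.png',im[:,:,::-1])
cv2.imwrite('pics/w3b.png',cv2.resize(im[:,:,::-1],(800,600),interpolation=cv2.INTER_CUBIC))
E
```

```text
bar [0.5271 0.173  0.15  ] 1.98
bar [0.5233 0.2069 0.15  ] 2.19
liprear [0.5272 0.1894 0.166 ] 4.04
lipfront [0.4949 0.186  0.166 ] -28.51
keep [0.5322 0.1906 0.174 ] 9.1
[0.52465479 0.19275852 0.1555603 ] [-1.88796917  1.45278367  8.44983351] 3.15 0.054971725967814085
```

View pics/w3b.png

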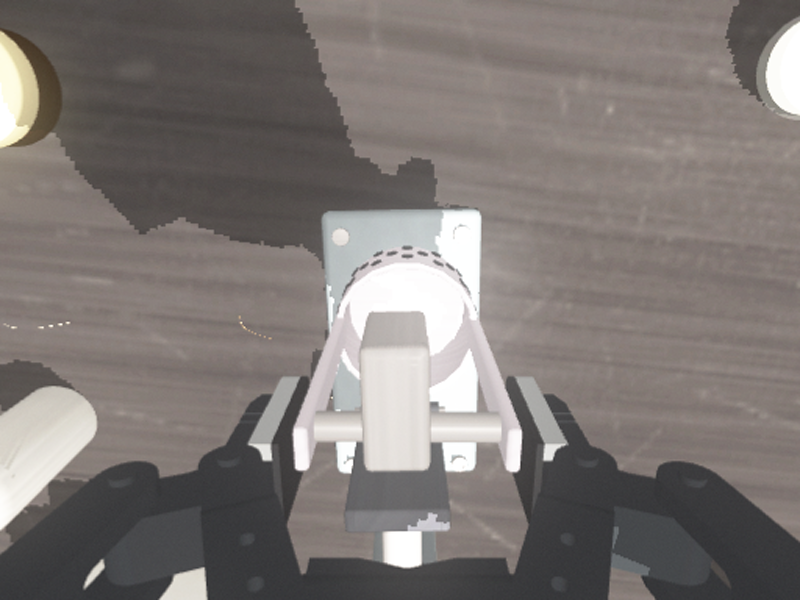

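step_arm:
  targets:
    - [[-0.1,0,0,0,0,0,0],[-0.2,0,0,0,0,0,0],[-0.3,0,0,0,0,0,0],[-0.3,0,0,0,0,0,0]]

```text
clock: 3.6
position: [0.5247, 0.1927, 0.1586]
tool_rot: [0.54, 1.57, 0.651]
force: [-0.5, 0.6, -1.0]
grip_width: 0.0548
```

step_arm:
  targets:
    - [[0,0,0.1,0,0,0,0],[0,0,0.2,0,0,0,0],[0,0,0.3,0,0,0,0],[0,0,0.4,0,0,0,0],[0,0,0.4,0,0,0,0]]

```text
clock: 4.1
position: [0.5284, 0.1931, 0.1585]
tool_rot: [0.95, 1.57, 1.061]
force: [-2.9, -1.3, -0.1]
grip_width: 0.0551
```

```bash
python3 - <<'E'
from workcell import bot
s=bot.observe();print(s['position'],s['force'])
E
```

```text
[0.5284341  0.19308908 0.1585174 ] [-2.91764489 -1.34769902 -0.1400329 ]
```

step_arm:
  targets:
    - [[0,0,0.1,0,0,0,0],[0,0,0.2,0,0,0,0],[0,0,0.3,0,0,0,0],[0,0,0.3,0,0,0,0]]

```text
clock: 4.5
position: [0.5311, 0.1934, 0.1585]
tool_rot: [2.473, 1.57, 2.584]
force: [-6.0, -0.7, 3.2]
grip_width: 0.0549
```

```bash
python3 - <<'E'
from workcell import bot
s=bot.observe();print(s['position'],s['force'])
E
```

```text
[0.53114536 0.19341224 0.15848093] [-6.01740195 -0.67796838  3.182597  ]
```

step_arm:
  targets:
    - [[0,0,0.1,0,0,0,0],[0,0,0.2,0,0,0,0],[0,0,0.23,0,0,0,0],[0,0,0.23,0,0,0,0]]

```text
clock: 4.9
position: [0.5329, 0.1937, 0.1584]
tool_rot: [3.033, 1.569, -3.139]
force: [-8.5, -1.0, 3.2]
grip_width: 0.0552
```

```bash
python3 - <<'E'
from workcell import bot, eyes
import cv2
s=bot.observe();print(s['position'],s['force'])
im=eyes.grab_frame('wrist')
cv2.imwrite('pics/w4.png',im[:,:,::-1])
cv2.imwrite('pics/w4b.png',cv2.resize(im[230:360,160:360,::-1],(800,520),interpolation=cv2.INTER_CUBIC))
E
```

```text
[0.53290333 0.19367326 0.15840622] [-8.49650022 -1.03536166  3.15280808]
```

View pics/w4b.png

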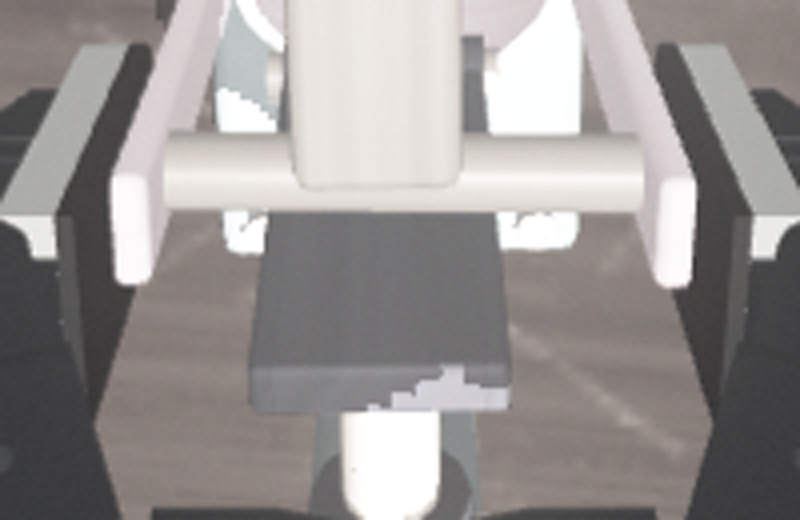

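```bash
python3 - <<'E'
from workcell import bot, eyes
from h import *
s=bot.observe();c=eyes.get_calibration('wrist')
R=np.array([np.cos(.118),np.sin(.118)])
W=lambda x,y:(160+(x+.5)/4-.5,230+(y+.5)/4-.5)
for n,uv,z in [('bar',(230,171),.153),('bar',(560,171),.153),('barrear',(375,211),.153),('lip',(375,187),.166)]:
    p=plane(c,[W(*uv)],z,s)[0];print(n,p.round(4),((p[:2]-[.5231,.18995])@R*1e3).round(2))
print(s['force'],s['clock'])
E
```

```text
bar [0.5346 0.1753 0.153 ] 9.69
bar [0.5308 0.209  0.153 ] 9.9
barrear [0.5376 0.1906 0.153 ] 14.46
lip [0.5271 0.1897 0.166 ] 3.95
[-7.22770138 -0.17553637  4.14375608] 4.95
```

step_arm:
  targets:
    - [[-0.2,0,0,0,0,0,0],[-0.5,0,0,0,0,0,0],[-0.8,0,0,0,0,0,0],[-1.1,0,0,0,0,0,0]]

```text
clock: 5.35
position: [0.5324, 0.1935, 0.1691]
tool_rot: [-3.067, 1.568, -2.956]
force: [-5.3, -0.9, -3.8]
grip_width: 0.0548
```

```bash
python3 - <<'E'
from workcell import bot
s=bot.observe();print(s['position'],s['force'])
E
```

```text
[0.53241818 0.19346895 0.16909558] [-5.28485856 -0.87881312 -3.77242133]
```

step_arm:
  targets:
    - [[-0.3,0,0.05,0,0,0,0],[-0.6,0,0.05,0,0,0,0],[-0.9,0,0.05,0,0,0,0],[-1.2,0,0.05,0,0,0,0],[-1.3,0,0.05,0,0,0,0]]

```text
clock: 5.85
position: [0.5333, 0.1937, 0.1827]
tool_rot: [3.1, 1.569, -3.072]
force: [-3.0, 0.7, -0.8]
grip_width: 0.055
```

```bash
python3 - <<'E'
from workcell import bot, eyes
import cv2
s=bot.observe();print(s['position'],s['force'])
im=eyes.grab_frame('wrist')
cv2.imwrite('pics/w5.png',im[:,:,::-1])
cv2.imwrite('pics/w5b.png',cv2.resize(im[:,:,::-1],(800,600),interpolation=cv2.INTER_CUBIC))
im=eyes.grab_frame('scene')
cv2.imwrite('pics/s5b.png',cv2.resize(im[80:230,150:310,::-1],(800,600),interpolation=cv2.INTER_CUBIC))
E
```

```text
[0.53330301 0.19366644 0.18266378] [-2.97862089  0.68519868 -0.80048401]
```

View pics/w5b.png

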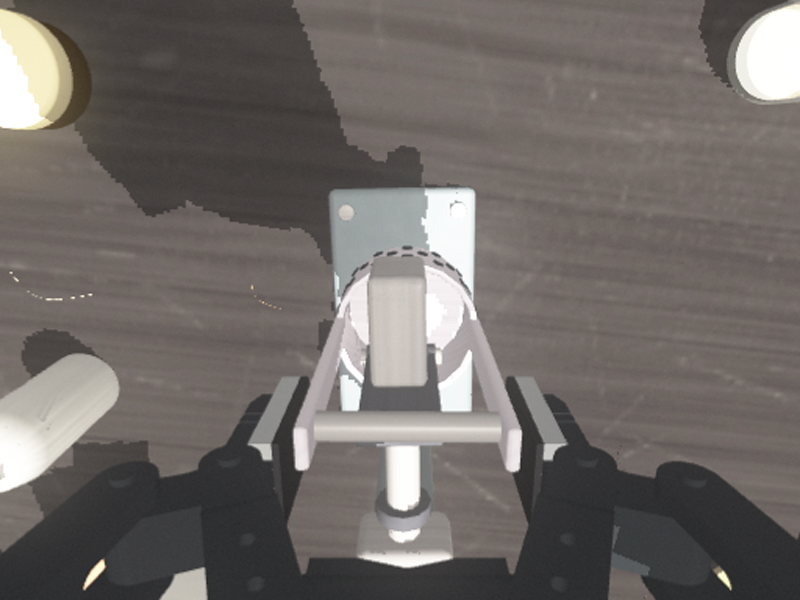

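View pics/s5b.png

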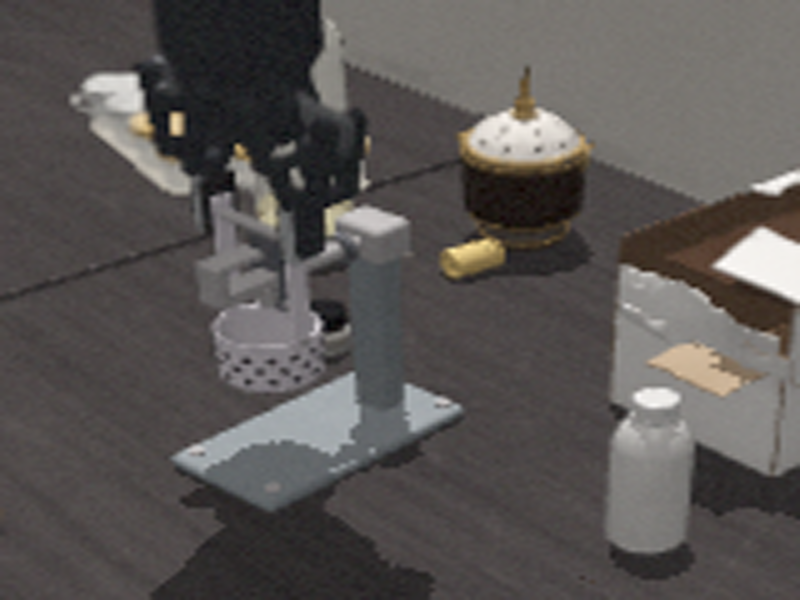

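step_arm:
  targets:
    - [[0,0,-0.5,0,0,0,0],[0,0,-1.2,0,0,0,0],[0,0,-2,0,0,0,0],[0,0,-3,0,0,0,0]]

```text
clock: 6.35
position: [0.5028, 0.1902, 0.1826]
tool_rot: [3.061, 1.569, -3.111]
force: [0.4, 0.4, -1.4]
grip_width: 0.0547
```

```bash
python3 - <<'E'
from workcell import bot, eyes
from h import *
s=bot.observe();print(s['position'],s['force'])
q=Ro.from_euler('xyz',s['tool_rot']).as_matrix();print(q.round(4))
# dish measurement from top & scene
ct=eyes.get_calibration('top');cs=eyes.get_calibration('scene')
for n,c,box in [('top',ct,(275,180,325,232)),('scene',cs,(262,242,326,292))]:
    im=cv2.imread(f'pics/{n}0.png');x0,y0,x1,y1=box
    m=cv2.inRange(im[y0:y1,x0:x1].min(2),130,255)
    cs_,_=cv2.findContours(m,cv2.RETR_EXTERNAL,cv2.CHAIN_APPROX_NONE)
    k=max(cs_,key=cv2.contourArea).reshape(-1,2)+[x0,y0]
    P=plane(c,k,.013)[:,:2]
    # circle fit on outline
    A=np.c_[2*P,np.ones(len(P))];sol=np.linalg.lstsq(A,(P**2).sum(1),rcond=None)[0]
    r=np.sqrt(sol[2]+sol[:2]@sol[:2]);print(n,'dish',sol[:2],'r',r,k.min(0),k.max(0))
for n in ['jar']:
    pass
E
```

```text
[0.50278337 0.19024308 0.18258142] [ 0.41395002  0.41489486 -1.40544492]
[[-1.900e-03 -1.111e-01  9.938e-01]
 [-1.000e-04  9.938e-01  1.111e-01]
 [-1.000e+00  1.000e-04 -1.900e-03]]
top dish [ 0.51818907 -0.14631968] r 0.05382803601345224 [279 186] [320 226]
scene dish [ 0.51811044 -0.1445329 ] r 0.05405370454179467 [268 246] [318 284]
```

step_arm:
  targets:
    - [[0,0,-1.5,0,0,0,0],[0,0,-3,0,0,0,0],[0,0,-4.5,0,0,0,0],[0,0,-6,0,0,0,0],[-1,0,-6.3,0,0,0,0],[-3,0,-6.3,0,0,0,0],[-5,0,-6.3,0,0,0,0],[-5,0,-6.3,0,0,0,0]]

```text
clock: 7.15
position: [0.4414, 0.1837, 0.2354]
tool_rot: [0.666, 1.568, 0.777]
force: [0.5, -0.4, -1.3]
grip_width: 0.0548
```

step_arm:
  targets:
    - [[0,-2,0.2,0,0,0,0],[0,-5,0.6,0,0,0,0],[0,-9,1.1,0,0,0,0],[0,-13,1.6,0,0,0,0],[0,-17,2.1,0,0,0,0],[0,-21,2.6,0,0,0,0],[0,-25,3.1,0,0,0,0],[0,-29,3.6,0,0,0,0],[0,-32,3.9,0,0,0,0],[0,-33.5,4.0,0,0,0,0]]

```text
clock: 8.15
position: [0.5183, -0.1476, 0.2345]
tool_rot: [0.48, 1.569, 0.588]
force: [-0.5, 0.4, -1.7]
grip_width: 0.0553
```

step_arm:
  targets:
    - [[0,0,0,0,0,0,0],[0,0,0,0,0,0,0],[0,0,0,0,0,0,0]]

```text
clock: 8.45
position: [0.5183, -0.1461, 0.2344]
tool_rot: [0.722, 1.568, 0.832]
force: [-0.2, -0.2, -1.1]
grip_width: 0.0548
```

```bash
python3 - <<'E'
from workcell import bot, eyes
from h import *
s=bot.observe();print(s['position'],s['force'])
q=Ro.from_euler('xyz',s['tool_rot']).as_matrix();print(q.round(4))
for n in ['wrist','scene','top']:
    im=eyes.grab_frame(n)[:,:,::-1];cv2.imwrite(f'pics/{n}6.png',im)
    if n=='wrist': im=cv2.resize(im,(800,600))
    if n=='scene': im=cv2.resize(im[130:380,190:450],None,fx=2.4,fy=2.4,interpolation=cv2.INTER_CUBIC)
    cv2.imwrite(f'pics/{n}6b.png',im)
E
```

```text
[ 0.51829107 -0.14613522  0.23444637] [-0.17732301 -0.17762498 -1.08108712]
[[ 0.0016 -0.1099  0.9939]
 [ 0.0018  0.9939  0.1099]
 [-1.      0.0016  0.0018]]
```

View pics/wrist6b.png

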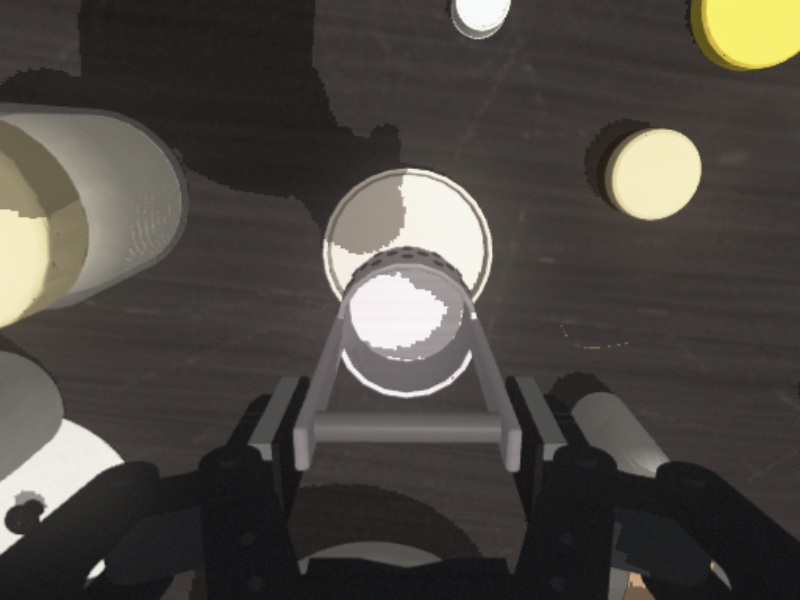

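View pics/scene6b.png

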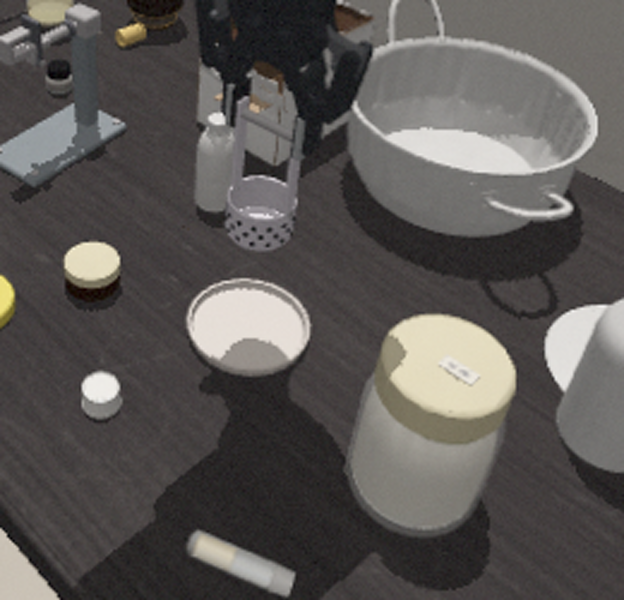

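View pics/top6b.png

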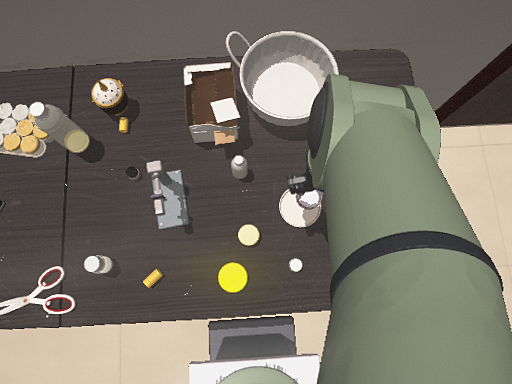

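```bash
python3 - <<'E'
from workcell import bot, eyes
from h import *
s=bot.observe();c=eyes.get_calibration('wrist')
W=lambda x,y:((x+.5)*.64-.5,(y+.5)*.64-.5)
bz=s['position'][2]-.0056
for n,uv,z in [('dish f',(408,169),.013),('dish b',(408,398),.013),('dish l',(323,252),.013),('dish r',(493,252),.013),('rim f',(407,264),bz-.07),('rim b',(407,361),bz-.07),('bar',(407,428),bz)]:
    print(n,plane(c,[W(*uv)],z,s)[0].round(4))
E
```

```text
dish f [ 0.4657 -0.1522  0.013 ]
dish b [ 0.6213 -0.1348  0.013 ]
dish l [ 0.5236 -0.2009  0.013 ]
dish r [ 0.5115 -0.0918  0.013 ]
rim f [ 0.4912 -0.1501  0.159 ]
rim b [ 0.5302 -0.1458  0.159 ]
bar [ 0.5189 -0.1471  0.229 ]
```

step_arm:
  targets:
    - [[2,0,0,0,0,0,0],[5,0,0,0,0,0,0],[8,0,0,0,0,0,0],[10,0,0,0,0,0,0],[11,0,0,0,0,0,0],[11.3,0,0,0,0,0,0],[11.3,0,0,0,0,0,0]]

```text
clock: 9.3
position: [0.5189, -0.1462, 0.122]
tool_rot: [0.443, 1.568, 0.553]
force: [0.3, -0.5, -0.6]
grip_width: 0.0551
```

```bash
python3 - <<'E'
from workcell import bot, eyes
from h import *
s=bot.observe();print(s['position'],s['force'])
im=eyes.grab_frame('scene')[:,:,::-1]
cv2.imwrite('pics/s7.png',cv2.resize(im[180:310,230:360],None,fx=4.5,fy=4.5,interpolation=cv2.INTER_CUBIC))
E
```

```text
[ 0.51890622 -0.14620996  0.12204206] [ 0.30386469 -0.46304361 -0.56968996]
```

View pics/s7.png

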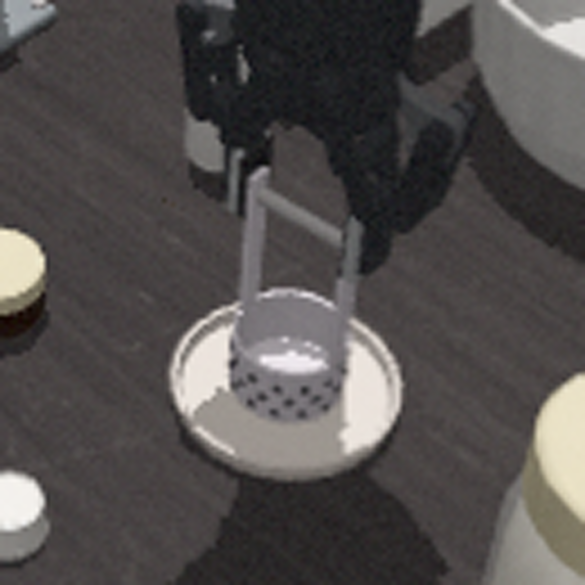

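step_arm:
  targets:
    - [[0.2,0,0,0,0,0,0],[0.35,0,0,0,0,0,0],[0.5,0,0,0,0,0,0],[0.5,0,0,0,0,0,0]]

```text
clock: 9.75
position: [0.5191, -0.1463, 0.1174]
tool_rot: [0.301, 1.568, 0.411]
force: [-0.8, 0.8, -1.7]
grip_width: 0.0549
```

step_arm:
  targets:
    - [[0.05,0,0,0,0,0,0],[0.1,0,0,0,0,0,0],[0.1,0,0,0,0,0,0]]

```text
clock: 10.05
position: [0.519, -0.1463, 0.1164]
tool_rot: [0.324, 1.568, 0.434]
force: [0.2, 0.2, -1.5]
grip_width: 0.0551
```

step_arm:
  targets:
    - [[0.05,0,0,0,0,0,0],[0.1,0,0,0,0,0,0],[0.1,0,0,0,0,0,0]]

```text
clock: 10.35
position: [0.5194, -0.1464, 0.1159]
tool_rot: [0.214, 1.567, 0.323]
force: [-1.1, 1.2, 8.8]
grip_width: 0.0546
```

step_arm:
  targets:
    - [[0.03,0,0,0,0,0,0],[0.06,0,0,0,0,0,0],[0.06,0,0,0,0,0,0]]

```text
clock: 10.65
position: [0.5195, -0.1464, 0.1158]
tool_rot: [0.195, 1.566, 0.305]
force: [-3.1, 0.8, 12.6]
grip_width: 0.0553
```

step_arm:
  targets:
    - [[-0.01,0,0,0,0,0,0],[-0.01,0,0,0,0,0,0]]

```text
clock: 10.85
position: [0.5196, -0.1464, 0.116]
tool_rot: [0.175, 1.566, 0.285]
force: [-0.1, -1.3, -1.0]
grip_width: 0.0551
```

step_arm:
  targets:
    - [[0.03,0,0,0,0,0,0],[0.03,0,0,0,0,0,0]]
  grip_force: 20

```text
clock: 11.05
position: [0.5198, -0.1464, 0.1159]
tool_rot: [0.14, 1.566, 0.25]
force: [0.4, 0.3, 6.0]
grip_width: 0.0552
```

step_arm:
  targets:
    - [[0,0,0,0,0,0,0.7],[0,0,0,0,0,0,0.75],[0,0,0,0,0,0,0.8],[0,0,0,0,0,0,0.9],[0,0,0,0,0,0,1],[0,0,0,0,0,0,1],[0,0,0,0,0,0,1]]

```text
clock: 11.75
position: [0.5198, -0.1464, 0.1159]
tool_rot: [0.14, 1.566, 0.25]
force: [-0.2, 0.4, 0.8]
grip_width: 0.0858
```

```bash
python3 - <<'E'
from workcell import bot, eyes
from h import *
s=bot.observe();print(s['position'],s['force'],s['grip_width'])
im=eyes.grab_frame('wrist')[:,:,::-1]
cv2.imwrite('pics/w8.png',cv2.resize(im,(800,600)))
im=eyes.grab_frame('scene')[:,:,::-1]
cv2.imwrite('pics/s8.png',cv2.resize(im[180:310,230:360],None,fx=4.5,fy=4.5,interpolation=cv2.INTER_CUBIC))
E
```

```text
[ 0.51984556 -0.14642894  0.11585778] [-0.15797403  0.43578551  0.83878044] 0.08576347811263099
```

View pics/w8.png

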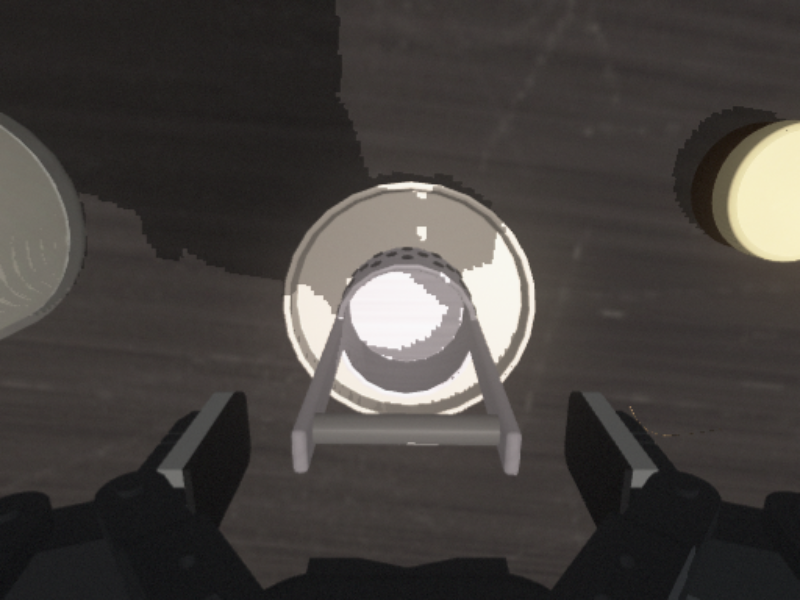

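View pics/s8.png

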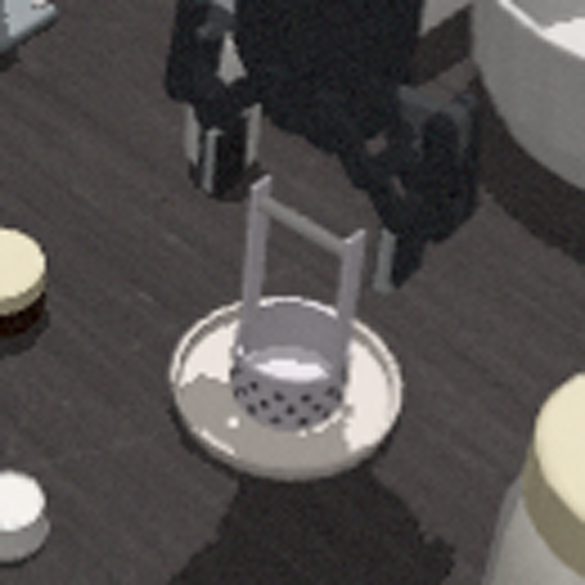

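Released, standing upright in the dish. Retreat straight up.

step_arm:
  targets:
    - [[-1,0,0,0,0,0,1],[-3,0,0,0,0,0,1],[-6,0,0,0,0,0,1],[-9,0,0,0,0,0,1],[-12,0,0,0,0,0,1],[-14,0,0,0,0,0,1],[-15,0,0,0,0,0,1],[-15,0,0,0,0,0,1],[-15,0,0,0,0,0,1]]

```text
clock: 12.75
position: [0.5188, -0.1465, 0.2652]
tool_rot: [0.219, 1.566, 0.329]
force: [-0.0, 0.2, 0.1]
grip_width: 0.0849
```

```bash
python3 - <<'E'
from workcell import bot, eyes
from h import *
s=bot.observe();print(s['position'],s['force'],s['grip_width'],s['clock'])
im=eyes.grab_frame('scene')[:,:,::-1]
cv2.imwrite('pics/s9.png',cv2.resize(im[110:310,170:390],None,fx=3.5,fy=3,interpolation=cv2.INTER_CUBIC))
E
```

```text
[ 0.51880322 -0.14649585  0.26521681] [-0.0451702   0.16472928  0.08619295] 0.0849334965229971 12.75
```

View pics/s9.png

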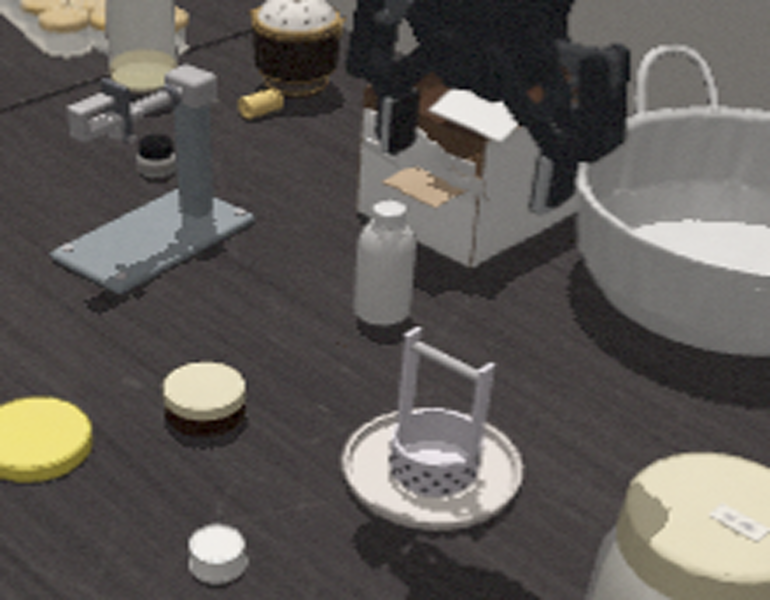

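The basket stands centred and upright in the dish at about (435, 470) in the crop. The flask and jar look undisturbed, the gripper is clear, and the force reads about zero.

```bash
python3 -c "
from workcell import bot
print(bot.job_done())"
```

```text
the job is handed in; nothing more can be done
None
```

The basket is out of the hook and standing upright in the white drip dish. I handed the job in at about 12.8 s.

- **Hook position:** The wrist view showed the hook shifted about 5.5 mm forward of nominal, so I used that in place of the nominal sizes.
- **Getting it out:** I gripped the straps at bar level and pressed the keeper back with the bar. Wrist readings while pressing peaked at about 8.5 N. A picture before lifting put the bar about 1.8 mm clear of the lip. I then lifted to about 27 mm above the bowl and brought the basket forward over the nose.
- **Forces:** Closing the gripper pushed the bar down into the bowl with about 8 N, which I relieved with a 3 mm lift. The put-down press reached about 12.6 N before I eased off and released.
- **Last checks:** The final picture shows the basket upright near the centre of the dish. The flask and jar look unmoved; I judged that by eye and did not re-measure it. The gripper was open and about 15 cm above its release height, with the wrist force near zero.
- **Disagreements:** No check failed. The two cameras' dish positions differed by about 2 mm, and the stand yaw estimates by about 0.01 rad, both small against the clearances.

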